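Load the egg cooker

ROBOT

A 6-joint arm with a two-finger parallel gripper is mounted at the origin on a cart in front of the work surface, level with it; the furniture and walls round the work are solid. World frame = base frame: x ahead of the robot, y to its left, z up, the work surface at z = 0. Lengths are in mm, angles in rad, forces in N, time in s.
With the tool pointing down it reaches from about 325 to 775 mm from the base axis. Payload 5.5 kg.
Tool frame: the origin (TCP) lies midway between the tips of the shut fingers; the grasp point (between the pads) lies 19 mm behind it (ctrl.grip_point_offset is the distance from the TCP to the grasp point, in mm); z points along the fingers, y is the direction in which the jaws open and shut (so a half turn about z gives the same grasp; the last joint's range is limited). The gripper opens to 85 mm and grips with 20 to 120 N. Pads are 22 mm wide; open, the fingers measure 114 mm over their backs; the gripper's body (76 mm by 85 mm) begins 54 mm behind the grasp point. The pads swing forward as they close: fully open they stand 13 mm farther back than shut.
Start: joints at [-1.254, 0.091, 1.231, -0, 1.82, -0.057], TCP at [219.094, -558.582, 231.275] pointing down, gripper open.
Joint ranges: [-2.87, 2.87], [-0.86, 2.18], [0.17, 2.46], [-1.51, 4.65], [0.06, 2.69], [-2.65, 2.65]. Speed limits (rad/s): [2.57, 2.57, 3.01, 3.14, 3.14, 3.14].

INTERFACE

Orientations are given as [roll, pitch, yaw] about the fixed x, y, z axes, in that order (R = Rz(yaw) Ry(pitch) Rx(roll)).
In Python, from bench import ctrl gives the robot as it stands. Calls block until the motion is done:
- ctrl.goto(position, orientation): joint-space move of the TCP to a pose.
- ctrl.move_l(position, velocity=150, attitude=None): straight line of the TCP; attitude=None keeps the orientation; velocity is the mean speed in mm/s.
- ctrl.movej(angles): joint-space move.
- ctrl.gripper_open() and ctrl.grasp(effort=None): open the fingers fully, or close them until they stop; effort is the grip in N (None keeps the last).
- ctrl.sleep(seconds).
- ctrl.ik(position, orientation): joint angles nearest the present ones, or None.
- ctrl.grab_frame(name): name is "side" or "top" or "wrist"; returns a dict with "img" (480x640x3 uint8, blue, green, red), "depth" (480x640 float32, mm along the optical axis (not along the pixel's ray), 0 where there is no reading), "mtx" (3x3 intrinsics, pixels), "cam_to_world" (4x4, takes a point from camera to world coordinates). Camera axes: x right, y down, z forward; pixel columns grow to the right and rows downward; lengths in mm; the calibration is good to about 2 mm. A picture is of the moment at which its call begins.
A pose or a line that the arm cannot do raises ctrl.IKError and nothing moves.
- ctrl.sign_off(): hands the job in, once; it reports no verdict.
Readings, each from a call of its own:
- ctrl.current_clock(): time.
- ctrl.current_joint_positions(): joint angles.
- ctrl.current_joint_velocities(): joint speeds.
- ctrl.current_joint_torque(): joint torques, N m.
- ctrl.current_ee_pos(): TCP position.
- ctrl.current_tcp_rot(): TCP orientation.
- ctrl.current_ft_force(): force on the tool from outside, world axes, zero at the start.
- ctrl.current_wrist_torque(): the same for the moment, N m.
- ctrl.current_width(): opening from 0.0 (shut) to 1.0 (fully open).
Only numpy, scipy, OpenCV 4.12 (cv2) and the standard library are available. Lean on these libraries where they do the work, as an engineer would, in place of code of your own. Each camera call takes 0.05 s, during which the arm holds its last target. There are 200 camera calls.

TASK

Two eggs still lie on the bamboo board: stand each one blunt end up in an empty cup of the egg cooker, gently, lowering it until it rests in its cup before you let go. Then put the clear dome on the cooker so that it sits fully down on its ledge, and leave the egg that is already in and the other things on the worktop as they are.

Things in the scene. Friction and masses are not known exactly. Their poses are not given: they have to be found in the camera images.
- cooker: Three-egg steam cooker, fixed; round white body 176 mm across, ledge 32 mm high; inside it a steel plate (top 35 mm high) with a tapered rim 159 mm across, 39 mm high, that guides the dome. Three grey conical cups on it, 45 mm from the cooker's axis, 78 mm from one another; mouths 48 mm across outside, 55 mm high. Origin under the centre; +x points to cup 0, the far side +-30 degrees.
- cup0 (a point): Cup 0, at the cooker's far side, already holding an egg. The point is where the origin of an egg seated upright lies: on the cup's axis, 69 mm above the worktop, 14 mm above the cup's mouth.
- cup1 (a point): Cup 1, empty at the start, at the cooker's left front as the robot sees it. Point: where the origin of an egg seated upright lies, 69 mm above the worktop, 14 mm above the mouth. Inside, the cup is a cone about 35 mm across at the height where the egg touches it, so it centres the egg.
- cup2 (a point): Cup 2, empty at the start, at the cooker's right front; otherwise as cup 1.
- egg_a: Brown egg to load, 58 x 44 mm, 60 g; stands about 60 N a finger and 30 N in the cup. Starts lying on the board, blunt end 8 degrees raised, origin 21 mm above the board, pointed end away or to the left (0 to 60 degrees left of +x, +-15). Origin on its axis at the widest girth, 26 mm from the blunt, 32 mm from the pointed end; z axis to the blunt end (x, y arbitrary). Seated: origin at the cup's point, z up.
- egg_b: The other egg to load, alike in every way to egg_a, also lying on the board, 95 mm or more from it.
- egg_c: The egg already standing blunt end up in cup 0; same shape and frame.
- dome: Clear dome lid, loose, about 180 g, standing on its open rim on the worktop left of the cooker. Rim 172 mm across outside, 166 mm inside (7 mm more than the cooker's steel rim); 74 mm high, with a black knob on top. Origin at the centre of the rim's lower edge, z up. On the cooker its rim rests on the ledge and clears upright eggs by about 8 mm above and 12 mm all round.
- dome_seat (a point): Centre of the cooker's ledge, 32 mm above the worktop: the dome's origin lies here when it is fully on.
- dome_knob (a point): Middle of the dome's black knob, round, 27 mm across and 24 mm tall; the point is 88 mm above the dome's lower edge and 10 mm below the knob's top.
- board: Bamboo cutting board, 262 x 325 x 16 mm, fixed, on the right; origin under its centre. Its front half carries the two eggs, its back half tomatoes and half a lemon up to 65 mm high, which do not move.
- lemon_wedge: Bystander: lemon wedge, 50 x 44 x 28 mm, loose on the board's left back corner.
- kitchen_timer: Bystander: mechanical kitchen timer, 60 x 60 x 48 mm, loose, behind the cooker.

How it is judged (in metres and radians):
On the way, in this order (a step that is already met when the one before it is completed fails the run):
1. the first egg stands blunt end up in an empty cup and rests on it while still held (((((horizontal distance between egg_a and cup1 below 0.008 m or horizontal distance between egg_a and cup2 below 0.008 m) and z of egg_a in the frame of cooker between 0.064 and 0.074 m and angle between egg_a's own z axis and vertical below 0.45 rad) and contact force between egg_a and cooker above 0.3 N and contact force between egg_a and the fingers above 1 N) or (((horizontal distance between egg_b and cup1 below 0.008 m or horizontal distance between egg_b and cup2 below 0.008 m) and z of egg_b in the frame of cooker between 0.064 and 0.074 m and angle between egg_b's own z axis and vertical below 0.45 rad) and contact force between egg_b and cooker above 0.3 N and contact force between egg_b and the fingers above 1 N))), for 0.1 s.
2. the second egg stands blunt end up in the other empty cup and rests on it while still held, the first egg standing in its own ((((((horizontal distance between egg_a and cup1 below 0.008 m or horizontal distance between egg_a and cup2 below 0.008 m) and z of egg_a in the frame of cooker between 0.064 and 0.074 m and angle between egg_a's own z axis and vertical below 0.45 rad) and contact force between egg_a and cooker above 0.3 N and contact force between egg_a and the fingers above 1 N) and ((horizontal distance between egg_b and cup1 below 0.008 m or horizontal distance between egg_b and cup2 below 0.008 m) and z of egg_b in the frame of cooker between 0.064 and 0.074 m and angle between egg_b's own z axis and vertical below 0.45 rad) and horizontal distance between egg_a and egg_b above 0.05 m) or ((((horizontal distance between egg_b and cup1 below 0.008 m or horizontal distance between egg_b and cup2 below 0.008 m) and z of egg_b in the frame of cooker between 0.064 and 0.074 m and angle between egg_b's own z axis and vertical below 0.45 rad) and contact force between egg_b and cooker above 0.3 N and contact force between egg_b and the fingers above 1 N) and ((horizontal distance between egg_a and cup1 below 0.008 m or horizontal distance between egg_a and cup2 below 0.008 m) and z of egg_a in the frame of cooker between 0.064 and 0.074 m and angle between egg_a's own z axis and vertical below 0.45 rad) and horizontal distance between egg_a and egg_b above 0.05 m))), for 0.1 s.
3. the dome is fully down on its ledge (horizontal distance between dome and dome_seat below 0.005 m and z of dome in the frame of dome_seat below 0.003 m and angle between dome's own z axis and vertical below 0.04 rad), for 0.2 s.
At the end, for the whole second after the job is handed in: all three eggs stand in cups of their own, each centred within 8 mm, at its seated height within 5 mm and blunt end up within 25 degrees; the dome rests on the ledge, centred within 5 mm, level and no more than 3 mm above it; all at rest (all of step 3 and (horizontal distance between egg_a and cup1 below 0.008 m or horizontal distance between egg_a and cup2 below 0.008 m) and z of egg_a in the frame of cooker between 0.064 and 0.074 m and angle between each of egg_a, egg_b, egg_c's own z axis and vertical below 0.45 rad and (horizontal distance between egg_b and cup1 below 0.008 m or horizontal distance between egg_b and cup2 below 0.008 m) and z of egg_b in the frame of cooker between 0.064 and 0.074 m and horizontal distance between egg_a and egg_b above 0.05 m and horizontal distance between egg_c and cup0 below 0.008 m and linear speed of each of egg_a, egg_b, dome below 0.02 m/s); the robot touches nothing.
It fails at once if an egg is pressed or knocked against the cooker harder than 30 N (contact force between any of egg_a, egg_b, egg_c and cooker above 30 N).
It fails at once if an egg is struck by the dome harder than 12 N (contact force between any of egg_a, egg_b, egg_c and dome above 12 N).
It fails at once if an egg is squeezed too hard: more than 120 N on it in all from the gripper's fingers (contact force between any of egg_a, egg_b, egg_c and the fingers above 120 N).
It fails at once if the lemon wedge or the kitchen timer is pushed more than 30 mm out of place (distance of any of lemon_wedge, kitchen_timer from where it was at the start of the episode above 0.03 m).
It fails at once if the egg that was already in is moved more than 20 mm (distance of egg_c from where it was at the start of the episode above 0.02 m).
It also fails if it takes over 72 s, if anything falls off the work surface, if the arm or the gripper's body presses on something with over 40 N, if the wrist force passes 120 N, or if a joint passes its speed limit or range.

## Working session

There is one attempt and no reset: what is moved stays moved. The work goes in short steps, each a Python script; the robot and the scene stay as the last script left them, time stands still between calls to the robot, and variables do not carry over. Pictures are saved under pics/ and viewed, about 8 in all and at most 12, crops included, and the job is handed in when it is done.

```bash
mkdir -p pics; ls; python3 - <<'E'
from bench import ctrl
import cv2,numpy as np
for n in ("top","side"):
    f=ctrl.grab_frame(n); cv2.imwrite(f"pics/{n}0.png",f["img"]); np.savez(f"/tmp/{n}0.npz",**f)
    print(n,f["mtx"].round(1).tolist(),f["cam_to_world"].round(3).tolist())
print(ctrl.current_tcp_rot(),ctrl.current_clock())
E
```

```text
pics
top [[595.4, 0.0, 320.8], [0.0, 595.4, 237.1], [0.0, 0.0, 1.0]] [[0.006, -0.983, 0.184, 326.897], [-1.0, -0.003, 0.018, -48.256], [-0.017, -0.184, -0.983, 1536.667], [0.0, 0.0, 0.0, 1.0]]
side [[599.7, 0.0, 321.4], [0.0, 599.7, 237.8], [0.0, 0.0, 1.0]] [[0.992, -0.034, 0.123, 441.826], [-0.125, -0.422, 0.898, -1274.752], [0.022, -0.906, -0.423, 645.513], [0.0, 0.0, 0.0, 1.0]]
[-3.13981781e+00 -8.29042013e-05  3.73832134e-01] 0.1
```

View pics/top0.png

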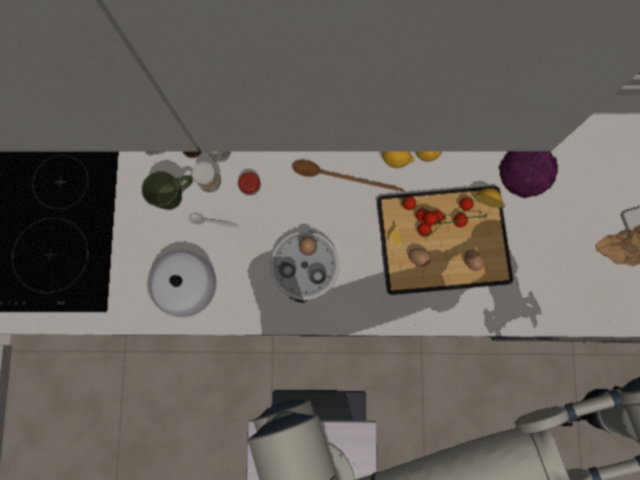

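View pics/side0.png

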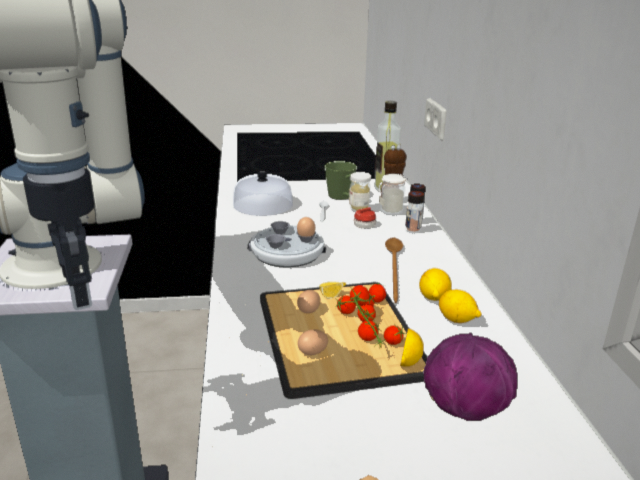

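The top view shows the eggs at about (420,257) and (474,261), the cooker at (305,265) with its egg at (307,245), the empty cups at (287,270) and (318,275), and the dome knob at (176,281). I'll convert these to coordinates, then hover over the board for a wrist view.

```bash
cat > h.py <<'E'
import numpy as np,cv2
from scipy.spatial.transform import Rotation as R
def cloud(f):
    d=f["depth"].astype(float);v,u=np.mgrid[:480,:640]
    K=f["mtx"];p=np.dstack([(u-K[0,2])*d/K[0,0],(v-K[1,2])*d/K[1,1],d])
    T=f["cam_to_world"];P=p@T[:3,:3].T+T[:3,3];P[d==0]=np.nan;return P
def rpy(M): return R.from_matrix(M).as_euler('xyz')
def toolR(d,y):
    d=np.array(d,float);d/=np.linalg.norm(d);y=np.array(y,float);y-=d*(y@d);y/=np.linalg.norm(y)
    return np.column_stack([np.cross(y,d),y,d])
E
python3 - <<'E'
from h import *
from bench import ctrl
f=np.load("/tmp/top0.npz");P=cloud(f)
for n,(u,v) in dict(e1=(420,257),e2=(474,261),cook=(305,265),ec=(307,245),c1=(287,270),c2=(318,275),knob=(176,281),table=(250,230),board=(445,280)).items(): print(n,P[v,u].round(1))
c=P[[257,261],[420,474]].mean(0)
for yaw in (0,np.pi/2,-np.pi/2,np.pi):
    for h in (300,):
        for dx in(-60,0,40):
            j=ctrl.ik([c[0]+dx,c[1],h],[np.pi,0,yaw]); print(yaw,dx,None if j is None else np.round(j,2))
f=ctrl.grab_frame("wrist"); t=np.array(ctrl.current_ee_pos());M=R.from_euler('xyz',ctrl.current_tcp_rot()).as_matrix()
T=f["cam_to_world"];print("cam in tool",(M.T@(T[:3,3]-t)).round(1),(M.T@T[:3,:3]).round(2).tolist(),f["mtx"][0])
E
```

```text
e1 [ 554.  -270.3   60.4]
e2 [ 543.9 -403.5   63.9]
cook [536.   18.3  36.4]
ec [577.5  11.3  95. ]
c1 [523.4  64.1  33.2]
c2 [511.2 -14.9  31.4]
knob [486.8 329.3  98.7]
table [ 6.336e+02  1.661e+02 -2.000e-01]
board [ 501.5 -339.    17.4]
0 -60 [-0.66  0.1   1.1  -0.    1.94  0.91]
0 0 [-0.6   0.24  0.94 -0.    1.96  0.97]
0 40 [-0.57  0.35  0.82 -0.    1.98  1.  ]
1.5707963267948966 -60 [-0.66  0.1   1.1   0.    1.94 -0.66]
1.5707963267948966 0 [-0.6   0.24  0.94  0.    1.96 -0.6 ]
1.5707963267948966 40 [-0.57  0.35  0.82  0.    1.98 -0.57]
-1.5707963267948966 -60 [-0.66  0.1   1.1  -0.    1.94  2.48]
-1.5707963267948966 0 [-0.6   0.24  0.94 -0.    1.96  2.54]
-1.5707963267948966 40 [-0.57  0.35  0.82 -0.    1.98  2.57]
3.141592653589793 -60 [-0.66  0.1   1.1   0.    1.94 -2.23]
3.141592653589793 0 [-0.6   0.24  0.94  0.    1.96 -2.17]
3.141592653589793 40 [-0.57  0.35  0.82  0.    1.98 -2.14]
cam in tool [  84.2    0.8 -142.1] [[-0.0, -0.94, -0.33], [1.0, -0.0, 0.0], [-0.0, -0.33, 0.94]] [344.30561927   0.         321.60407834]
```

```bash
python3 - <<'E'
from h import *
from bench import ctrl
ctrl.goto([505,-337,170],[np.pi,0,0])
f=ctrl.grab_frame("wrist");np.savez("/tmp/w1.npz",**f);cv2.imwrite("pics/w1.png",f["img"])
print(ctrl.current_clock(),f["cam_to_world"].round(2).tolist())
E
```

```text
1.575 [[-0.0, -0.94, -0.33, 589.11], [-1.0, 0.0, -0.0, -338.63], [0.0, 0.33, -0.94, 312.49], [0.0, 0.0, 0.0, 1.0]]
```

View pics/w1.png

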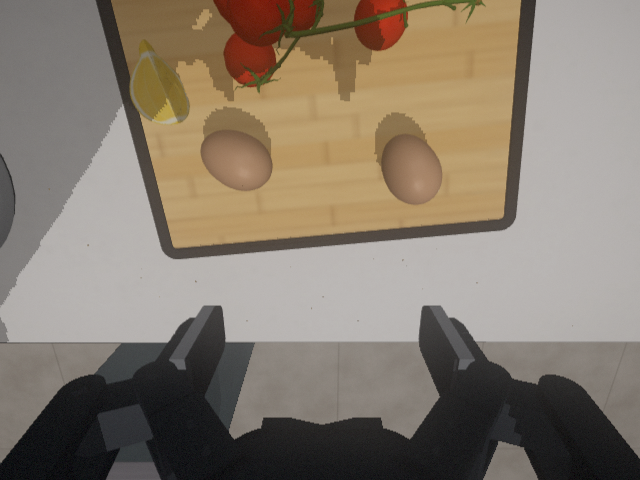

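The board is seen clearly: the eggs lie at (236,160), with the pointed end up-left, and (412,169), the pointed end slightly up-left. The lemon wedge is at (160,85). I'll fit the egg model to the depth points and take a wrist look at the cooker.

```bash
python3 - <<'E'
from h import *
from scipy.optimize import least_squares
from bench import ctrl
f=np.load("/tmp/w1.npz");P=cloud(f)
def fit(pts,yaw0):
    def res(q,full=False):
        a=np.array([np.cos(q[2])*np.cos(q[4]),np.sin(q[2])*np.cos(q[4]),-np.sin(q[4])])  # to pointed
        d=pts-[q[0],q[1],q[3]];s=d@a;r=np.linalg.norm(d-np.outer(s,a),axis=1)
        L=np.where(s>0,32,26);k=np.sqrt((s/L)**2+(r/22)**2);return np.linalg.norm(d,axis=1)*(1-1/k)
    best=None
    for y in np.radians([-15,15,45,75,165,195,225]):
        s=least_squares(lambda q:np.r_[res(q),5*(q[3]-37),200*(q[4]-.14)],[*pts.mean(0)[:2],y,37,.14],loss='soft_l1')
        print("   ",np.degrees(y),round(s.cost,1),s.x.round(2))
        if best is None or s.cost<best.cost: best=s
    return best.x,np.abs(res(best.x)).mean()
out=[]
for u,v in((236,160),(412,169)):
    c=P[v,u];m=(np.hypot(P[...,0]-c[0],P[...,1]-c[1])<42)&(P[...,2]>26)
    q,e=fit(P[m],0);print(m.sum(),q.round(2),"yaw",np.degrees(q[2]).round(1),e);out.append(q)
np.save("eggs.npy",out)
ctrl.goto([500,20,190],[np.pi,0,0])
f=ctrl.grab_frame("wrist");np.savez("/tmp/w2.npz",**f);cv2.imwrite("pics/w2.png",f["img"]);print(ctrl.current_clock())
P=cloud(f)
m=(np.hypot(P[...,0]-530,P[...,1]-20)<110)&(P[...,2]>15)&(P[...,2]<120)
q=P[m];print("zhist",np.histogram(q[:,2],bins=np.arange(15,120,5))[0])
# ledge / rim outer circle fit
for lo,hi,r in((28,34,0),(36.5,41,0)):
    s=P[m&(P[...,2]>lo)&(P[...,2]<hi)];print(lo,len(s),s.min(0).round(1),s.max(0).round(1))
# egg c
s=P[m&(P[...,2]>72)];d=least_squares(lambda c:np.linalg.norm((s-[c[0],c[1],69])/np.array([22,22,26]),axis=1)-1,[575,11],loss='soft_l1',f_scale=.05);print("eggc",d.x)
s=P[m&(P[...,2]>52)&(P[...,2]<58)];s=s[np.hypot(s[:,0]-577,s[:,1]-11)>35]
for c0 in((523,64),(511,-15)):
    t=s[np.hypot(*(s[:,:2]-c0).T)<38];d=least_squares(lambda c:np.hypot(*(t[:,:2]-c[:2]).T)-c[2],[*c0,23],loss='soft_l1');print(len(t),d.x,d.cost)
E
```

```text
-14.999999999999998 24522.2 [ 5.5676e+02 -2.7438e+02  1.1300e+00  3.6700e+01  1.5000e-01]
    14.999999999999998 24522.2 [ 5.5676e+02 -2.7438e+02  1.1300e+00  3.6700e+01  1.5000e-01]
    45.0 24522.2 [ 5.5676e+02 -2.7438e+02  1.1300e+00  3.6700e+01  1.5000e-01]
    75.0 24522.2 [ 5.5676e+02 -2.7438e+02  1.1300e+00  3.6700e+01  1.5000e-01]
    165.0 24903.2 [ 5.5891e+02 -2.6947e+02  4.3100e+00  3.5490e+01 -3.0000e-01]
    195.0 24903.2 [ 5.5891e+02 -2.6947e+02  4.3100e+00  3.5490e+01 -3.0000e-01]
    225.0 24903.2 [ 5.5891e+02 -2.6947e+02  4.3100e+00  3.5490e+01 -3.0000e-01]
3465 [ 5.5676e+02 -2.7438e+02  1.1300e+00  3.6700e+01  1.5000e-01] yaw 64.6 7.391241012365633
    -14.999999999999998 585673.1 [ 512.41 -397.45 -110.03  193.72   45.65]
    14.999999999999998 754618.4 [ 520.2  -393.26  -36.95  152.74  155.43]
    45.0 909248.0 [ 5.2768e+02 -4.0350e+02 -2.2000e-01  1.1368e+02  8.0010e+01]
    75.0 571763.1 [ 527.45 -403.18  -25.31  196.78  186.67]
    165.0 531378.6 [ 523.73 -403.08  131.82  204.34 -114.84]
    195.0 536388.6 [ 524.42 -402.64 -144.66  198.46   54.78]
    225.0 512073.0 [ 531.44 -401.92  -62.83  216.45   35.89]
11013 [ 531.44 -401.92  -62.83  216.45   35.89] yaw -3600.1 46.63363412346615
2.9667
zhist [   78    37   330 19184  5738   609   766  2115   254     0     1   106
   347   620   952   997     4     0     0     0]
28 12349 [448.7 -67.7  28.1] [625.  107.4  34. ]
36.5 3304 [459.7 -57.7  36.5] [615.4  98.1  41. ]
eggc [581.32922701  11.17171022]
959 [523.11272704  62.45682427  21.26965761] 635.0350972078065
913 [507.79699744 -13.67492829  21.19968242] 620.9583347750709
```

View pics/w2.png

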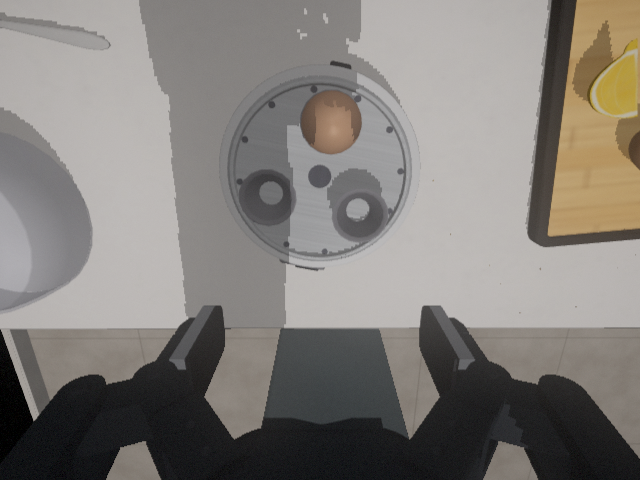

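The cooker checks out: centre (537.2,20.0), egg c at 44.9 mm from it and at −11°, and both cup fits agree with the geometry to within 0.5 mm. I'll refit the eggs with a clean segmentation and check which grasps are reachable.

```bash
cat > fit.py <<'E'
from h import *
from scipy.optimize import least_squares
def eggpts(f,u,v,zmin=24):
    P=cloud(f);m=((P[...,2]>zmin)&(P[...,2]<66)&(np.hypot(P[...,0]-P[v,u,0],P[...,1]-P[v,u,1])<40)).astype(np.uint8)
    m=cv2.morphologyEx(m,cv2.MORPH_OPEN,np.ones((5,5)));_,L=cv2.connectedComponents(m);return P[L==L[v,u]]
def fit(pts):
    def res(q):
        a=np.array([np.cos(q[2])*np.cos(q[4]),np.sin(q[2])*np.cos(q[4]),-np.sin(q[4])])
        d=pts-[q[0],q[1],q[3]];s=d@a;r=np.linalg.norm(d-np.outer(s,a),axis=1)
        k=np.sqrt((s/np.where(s>0,32,26))**2+(r/22)**2);return np.linalg.norm(d,axis=1)*(1-1/k)
    S=[least_squares(lambda q:np.r_[res(q),5*(q[3]-37),200*(q[4]-.14)],[*pts.mean(0)[:2],y,37,.14],loss='soft_l1') for y in np.radians([0,40,80,180,220,260])]
    for s in S: print("  ",round(s.cost),s.x.round(2))
    b=min(S,key=lambda s:s.cost);return b.x,np.abs(res(b.x)).mean()
E
python3 - <<'E'
from fit import *
from bench import ctrl
f=np.load("/tmp/w1.npz");out=[]
for u,v in((236,160),(412,169)):
    p=eggpts(f,u,v);q,e=fit(p);print(len(p),p.min(0).round(),p.max(0).round(),q.round(2),"yaw",np.degrees(q[2]).round(1),"err",round(e,2));out.append(q)
np.save("eggs.npy",out)
# feasibility
C=np.array([537.2,20,0]);cups={1:np.array([523,62.5,69]),2:np.array([507.6,-13.7,69])}
for q in out:
  for a in (30,40,50,60):
    az=q[2];A=np.radians(a);h=np.array([np.cos(az),np.sin(az),0]);d=h*np.sin(A)-np.array([0,0,np.cos(A)])
    y=np.cross([0,0,1],h);r=[]
    for s in(1,-1):
        p=np.r_[q[:2],37]+d*12
        js=[ctrl.ik(list(p-d*b),list(rpy(toolR(d,s*y)))) for b in(0,70)]
        r.append([None if j is None else np.round(j,1).tolist() for j in js])
    print("egg",a,r)
for k,c in cups.items():
  for t in (20,30,40,50):
    for az in range(-120,121,30):
      T=np.radians(t);g=np.radians(az);h=np.array([np.cos(g),np.sin(g),0]);d=h*np.sin(T)-np.array([0,0,np.cos(T)]);y=np.cross([0,0,1],h)
      o=[s for s in(1,-1) if all(ctrl.ik(list(c+d*12+[0,0,b]),list(rpy(toolR(d,s*y)))) is not None for b in(0,80))]
      if o: print("cup",k,t,az,o,end="; ")
  print()
E
```

```text
392 [ 5.5679e+02 -2.7443e+02  1.1300e+00  3.6590e+01  1.4000e-01]
   392 [ 5.5679e+02 -2.7443e+02  1.1300e+00  3.6590e+01  1.4000e-01]
   392 [ 5.5679e+02 -2.7443e+02  1.1300e+00  3.6590e+01  1.4000e-01]
   656 [ 5.5900e+02 -2.6943e+02  4.3100e+00  3.5350e+01 -3.1000e-01]
   656 [ 5.5900e+02 -2.6943e+02  4.3100e+00  3.5350e+01 -3.1000e-01]
   656 [ 5.5900e+02 -2.6943e+02  4.3100e+00  3.5350e+01 -3.1000e-01]
3326 [ 535. -300.   33.] [ 581. -246.   60.] [ 5.5679e+02 -2.7443e+02  1.1300e+00  3.6590e+01  1.4000e-01] yaw 64.8 err 0.4
   417 [ 5.4781e+02 -4.1072e+02  5.0000e-01  3.6660e+01  1.4000e-01]
   417 [ 5.4781e+02 -4.1072e+02  5.0000e-01  3.6660e+01  1.4000e-01]
   417 [ 5.4781e+02 -4.1072e+02  5.0000e-01  3.6660e+01  1.4000e-01]
   652 [ 5.5288e+02 -4.0805e+02  3.6100e+00  3.5290e+01 -3.3000e-01]
   652 [ 5.5288e+02 -4.0805e+02  3.6100e+00  3.5290e+01 -3.3000e-01]
   652 [ 5.5288e+02 -4.0805e+02  3.6100e+00  3.5290e+01 -3.3000e-01]
3307 [ 524. -432.   32.] [ 577. -386.   60.] [ 5.4781e+02 -4.1072e+02  5.0000e-01  3.6660e+01  1.4000e-01] yaw 28.7 err 0.42
egg 30 [[None, None], [[-0
[... 1468 characters left out ...]
 [1, -1]; 
cup 2 20 -120 [1, -1]; cup 2 20 -90 [1]; cup 2 20 -60 [1]; cup 2 20 -30 [1, -1]; cup 2 20 0 [1, -1]; cup 2 20 30 [1, -1]; cup 2 20 60 [-1]; cup 2 20 90 [-1]; cup 2 20 120 [1, -1]; cup 2 30 -120 [1, -1]; cup 2 30 -90 [1]; cup 2 30 -60 [1]; cup 2 30 -30 [1, -1]; cup 2 30 0 [1, -1]; cup 2 30 30 [1, -1]; cup 2 30 60 [-1]; cup 2 30 90 [-1]; cup 2 30 120 [1, -1]; cup 2 40 -120 [1, -1]; cup 2 40 -90 [1]; cup 2 40 -60 [1]; cup 2 40 -30 [1, -1]; cup 2 40 0 [1, -1]; cup 2 40 30 [-1]; cup 2 40 60 [-1]; cup 2 40 90 [-1]; cup 2 40 120 [1, -1]; cup 2 50 -120 [1, -1]; cup 2 50 -90 [1]; cup 2 50 -60 [1]; cup 2 50 -30 [1]; cup 2 50 30 [-1]; cup 2 50 60 [-1]; cup 2 50 90 [-1]; cup 2 50 120 [1, -1];
```

Both egg fits are good: 0.4 mm residual, height 36.6 mm against the expected 37, and yaws of 65° and 29°, inside the stated range. Next I check the finger space around each egg, then grasp egg 1 tilted 50° from its blunt side.

```bash
cat > job.py <<'E'
from h import *
from bench import ctrl
A=np.radians(50);K=13;OFF=3;Z=np.array([0,0,1.])
CUP={1:(np.array([523,62.5,69]),-65),2:(np.array([507.6,-13.7,69]),22)}
def hz(g): return np.array([np.cos(g),np.sin(g),0])
def grasp_pose(q):
    h=hz(q[2]);p=h*np.cos(q[4])-Z*np.sin(q[4]);d=h*np.sin(A)-Z*np.cos(A)
    M=toolR(d,-np.cross(Z,h));o=np.array([q[0],q[1],q[3]]);return o-OFF*p+d*K,M,d
def place_pose(c,az,tilt):
    h=hz(np.radians(az));t=np.pi/2-tilt-A;d=h*np.sin(t)-Z*np.cos(t)
    return c+OFF*Z+d*K,toolR(d,np.cross(Z,h)),d
def clearance(q,f):
    p,M,d=grasp_pose(q);P=cloud(f)[:230].reshape(-1,3);T=(P-p)@M
    m=(abs(T[:,0])<16)&(abs(T[:,1])>38)&(abs(T[:,1])<62)&(T[:,2]>-90)&(T[:,2]<0);return m.sum(),P[m].max(0).round() if m.any() else None
def force(): return np.array(ctrl.current_ft_force())
E
python3 - <<'E'
from job import *
E=np.load("eggs.npy");f=np.load("/tmp/w1.npz")
for q in E: print(clearance(q,f))
q=E[0];p,M,d=grasp_pose(q);r=rpy(M)
print("place ik",[[None if (j:=ctrl.ik(list(pp+Z*b),list(rpy(MM)))) is None else np.round(j,1).tolist() for b in(0,110)] for pp,MM,_ in[place_pose(*CUP[k],.14) for k in(1,2)]])
ctrl.goto(list(p-d*90+Z*30),list(r))
ctrl.move_l(list(p),velocity=120)
print("ft",force().round(1));ctrl.grasp(30);print(ctrl.current_width(),force().round(1))
ctrl.move_l(list(p+Z*130),velocity=150)
print(ctrl.current_width(),force().round(1),ctrl.current_clock())
f=ctrl.grab_frame("wrist");np.savez("/tmp/w3.npz",**f);cv2.imwrite("pics/w3.png",f["img"])
E
```

```text
(np.int64(164), array([ 617., -283.,   47.]))
(np.int64(0), None)
place ik [[[0.4, -0.1, 1.8, -0.6, 1.4, 0.0], [0.4, -0.2, 1.7, -0.6, 1.6, -0.1]], [[-0.3, -0.6, 2.2, 0.4, 1.1, -2.4], [-0.3, -0.6, 2.0, 0.4, 1.3, -2.3]]]
ft [-0.2 -0.2  0. ]
0.48778651245762394 [ 0.2 -1.2  2.5]
0.49036390835016685 [-0.8 -0.4 -0.6] 7.2917
```

View pics/w3.png

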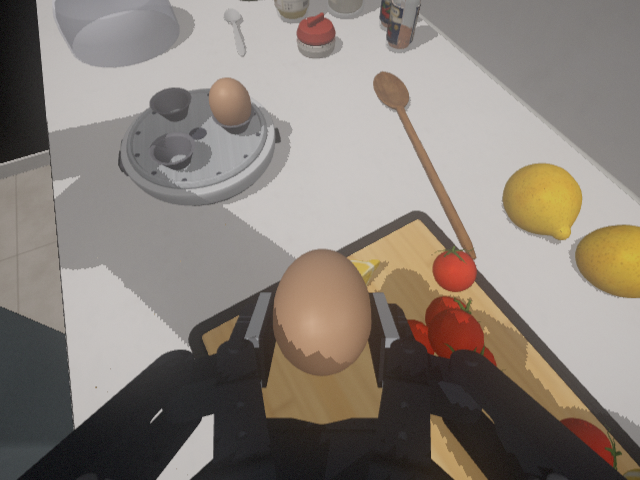

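Egg 1 is held at its middle (320,312), pads on both sides, opening 41.7 mm, weight 0.6 N. I'll refine its in-hand pose from this frame's depth and then place it in cup 2 by force.

```bash
cat >> job.py <<'E'
from scipy.optimize import least_squares
def inhand(q,lift,f):
    """refit origin and axis of held egg; q expected before lift"""
    o=np.array([q[0],q[1],q[3]+lift]);P=cloud(f);I=f["img"].astype(int)
    m=(np.linalg.norm(P-o,axis=2)<36)&(I[...,2]-I[...,0]>25);pts=P[m]
    def res(x):
        a=np.array([np.cos(x[2])*np.cos(x[4]),np.sin(x[2])*np.cos(x[4]),-np.sin(x[4])])
        d=pts-[x[0],x[1],x[3]];s=d@a;r=np.linalg.norm(d-np.outer(s,a),axis=1)
        k=np.sqrt((s/np.where(s>0,32,26))**2+(r/22)**2);return np.linalg.norm(d,axis=1)*(1-1/k)
    s=least_squares(res,[o[0],o[1],q[2],o[2],q[4]],loss='soft_l1');x=s.x
    e=x-np.array([o[0],o[1],q[2],o[2],q[4]]);print("inhand n",m.sum(),"err",np.abs(res(x)).mean().round(2),"dpos",e[[0,1,3]].round(1),"dyaw,dtilt deg",np.degrees(e[[2,4]]).round(1));return x
def place(k,Mg,pg,x):
    """pg,Mg: TCP pose when egg measured at x; put egg origin on the cup with its axis vertical"""
    c,az=CUP[k];h=hz(x[2]);a=h*np.cos(x[4])-Z*np.sin(x[4]);o=np.array([x[0],x[1],x[3]])
    w=np.cross(Z,h);Eg=np.column_stack([a,w,np.cross(a,w)])      # egg frame: pointed, side, third
    # final: pointed down; azimuth of the remaining dof
    best=None
    for g in np.radians(np.arange(0,360,2)):
        w2=hz(g);Ef=np.column_stack([-Z,w2,np.cross(-Z,w2)]);M=Ef@Eg.T@Mg
        dif=abs((np.degrees(np.arctan2(M[1,2],M[0,2]))-az+180)%360-180)
        if best is None or dif<best[0]: best=(dif,M,c+Ef@Eg.T@(pg-o))
    print("place az err",best[0],"tilt",np.degrees(np.arccos(-best[1][2,2])).round(1));return best[2],best[1]
def lower(p,M,k):
    r=list(rpy(M));ctrl.goto(list(p+Z*110),r);ctrl.move_l(list(p+Z*8),velocity=110);ctrl.sleep(.2);b=force();dz=8
    while dz>-5:
        dz-=1;ctrl.move_l(list(p+Z*dz),velocity=30);F=force()-b
        if F[2]>2.5: break
    ctrl.sleep(.2);print("contact dz",dz,(force()-b).round(1),"w",ctrl.current_width(),"t",ctrl.current_clock());return dz
E
python3 - <<'E'
from job import *
q=np.load("eggs.npy")[0];f=dict(np.load("/tmp/w3.npz"));p,M,d=grasp_pose(q)
x=inhand(q,130,f);x0=q.copy();x0[3]+=130
P1,M1=place(2,M,p+Z*130,x);P0,M0=place(2,M,p+Z*130,x0)
print((P1-P0).round(1),P1.round(1),np.degrees(np.arccos((np.trace(M1.T@M0)-1)/2)).round(1),ctrl.ik(list(P1),list(rpy(M1))))
np.savez("/tmp/pl.npz",P=P1,M=M1)
E
```

```text
inhand n 9934 err 0.4 dpos [ 0.4  0.8 -1.9] dyaw,dtilt deg [-0.6  0.1]
place az err 0.8086424976272042 tilt 31.8
place az err 0.0 tilt 31.9
[-1.7 -0.7  1.1] [512.3 -11.8  62.1] 0.6 [-0.31521253 -0.57496801  2.18402712  0.38031116  1.11502826 -2.37024529]
```

The in-hand pose agrees with the prediction to 2 mm and 1°, so I'm placing it.

```bash
python3 - <<'E'
from job import *
z=np.load("/tmp/pl.npz");P,M=z["P"],z["M"]
dz=lower(P,M,2)
f=ctrl.grab_frame("side");cv2.imwrite("pics/s1.png",cv2.resize(f["img"][180:300,220:380],None,fx=4,fy=4))
f=ctrl.grab_frame("wrist");np.savez("/tmp/w4.npz",**f);cv2.imwrite("pics/w4.png",f["img"])
E
```

```text
contact dz 2 [2.7 2.7 5.3] w 0.4906321970277522 t 12.0083
```

View pics/s1.png

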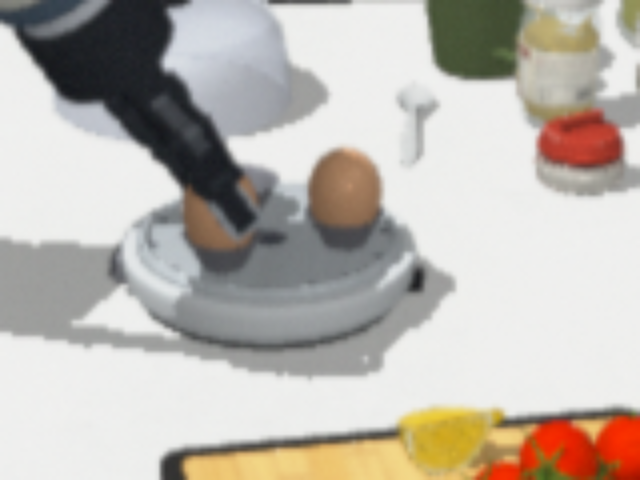

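The egg stands upright in cup 2, between the pads at about (225,215) in the crop. The contact force leans toward +x,+y, so the egg sits slightly off-centre in the cone. I'll nudge it that way, settle and release.

```bash
cat >> job.py <<'E'
def settle(P,dz,b):
    """shift along the lateral contact force until it is small, keeping a light downward load"""
    o=np.array([0,0,float(dz)])
    for i in range(8):
        F=force()-b;print("  ",o.round(1),F.round(1))
        if np.hypot(F[0],F[1])<1.0 and 1.5<F[2]<7: break
        o[:2]+=np.clip(F[:2]*.35,-1,1)
        if F[2]<2.5:o[2]-=.7
        ctrl.move_l(list(P+o),velocity=30);ctrl.sleep(.1)
    ctrl.sleep(.2);return o
def release(M):
    ctrl.gripper_open();p=np.array(ctrl.current_ee_pos());ctrl.move_l(list(p-M[:,2]*90+Z*20),velocity=150)
E
python3 - <<'E'
from job import *
z=np.load("/tmp/pl.npz");P,M=z["P"],z["M"]
o=settle(P,2,np.array([-.8,-.4,-.6]))
f=ctrl.grab_frame("wrist");np.savez("/tmp/w4.npz",**f)
x=inhand([507.6,-13.7,0,69,np.pi/2],0,f);print(x.round(2),ctrl.current_clock())
release(M)
f=ctrl.grab_frame("wrist");cv2.imwrite("pics/w5.png",f["img"])
x=inhand([507.6,-13.7,0,69,np.pi/2],0,f);print(x.round(2),ctrl.current_clock())
E
```

```text
[0. 0. 2.] [3.7 3.9 4.7]
   [1. 1. 2.] [2.6 0.2 2.8]
   [1.9 1.1 2. ] [0.5 0.9 0.2]
   [2.1 1.4 1.3] [ 0.   0.1 -0.7]
   [2.1 1.4 0.6] [ 0.2  0.8 -1.1]
   [ 2.2  1.7 -0.1] [-2.  -0.2  3.4]
   [ 1.5  1.6 -0.1] [1.1 1.9 1.1]
   [ 1.8  2.3 -0.8] [-2.3 -2.6  5.3]
inhand n 9134 err 0.36 dpos [-0.4 -0.2 -1.2] dyaw,dtilt deg [7.3981e+03 1.1000e+00]
[507.2  -13.86 129.12  67.77   1.59] 15.1583
inhand n 3198 err 0.35 dpos [-0.2 -0.2 -1.3] dyaw,dtilt deg [-1.76e+03 -7.00e-01]
[507.35 -13.92 -30.72  67.73   1.56] 16.575
```

View pics/w5.png

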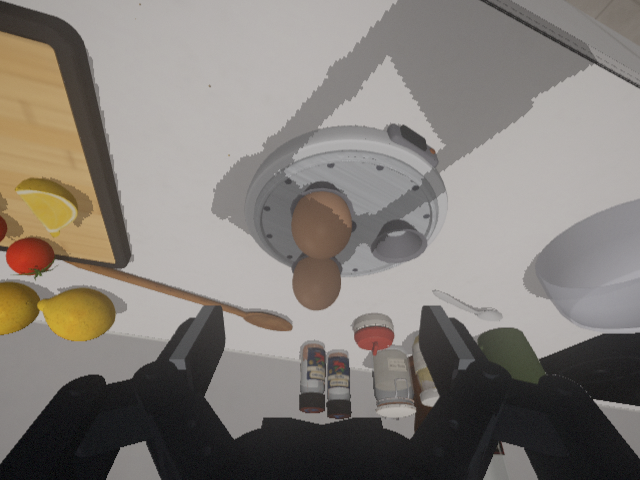

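Egg 1 is upright in cup 2: 0.3 mm off-centre, axis within 1°, z 67.7. The purely predicted pose was closer than the camera-corrected one, so egg 2 uses the prediction, with the camera as a check.

```bash
python3 - <<'E'
from job import *
q=np.load("eggs.npy")[1];p,M,d=grasp_pose(q);r=rpy(M)
c=np.array(ctrl.current_ee_pos());ctrl.move_l(list(c+Z*60),velocity=200)
ctrl.goto(list(p-d*90+Z*30),list(r))
ctrl.move_l(list(p),velocity=120);ctrl.grasp(30);ctrl.move_l(list(p+Z*130),velocity=150)
print(ctrl.current_width(),force().round(1),ctrl.current_clock())
f=ctrl.grab_frame("wrist");x=inhand(q,130,f);x0=q.copy();x0[3]+=130
if abs(x-x0)[[0,1,3]].max()>5 or abs(x-x0)[[2,4]].max()>.12 or ctrl.current_width()<.4: raise SystemExit("check")
P,M2=place(1,M,p+Z*130,x0);np.savez("/tmp/pl2.npz",P=P,M=M2)
b=force();dz=lower(P,M2,1)
o=settle(P,dz,b)
f=ctrl.grab_frame("wrist");cv2.imwrite("pics/w6.png",f["img"])
x=inhand([523,62.5,0,69,np.pi/2],0,f);print(x.round(2),ctrl.current_clock())
E
```

```text
0.49417375612097797 [ 0.  -0.6 -1.2] 21.425
inhand n 10272 err 0.48 dpos [ 0.6  0.1 -2.3] dyaw,dtilt deg [-0.2  0.4]
place az err 1.0 tilt 32.0
contact dz 1 [-3.2  2.3  5.2] w 0.4891156559680248 t 26.45
   [0. 0. 1.] [-4.2  1.5  7.1]
   [-1.   0.5  1. ] [-0.4  0.3  3.5]
inhand n 9288 err 0.37 dpos [-0.8 -0.2 -0.5] dyaw,dtilt deg [ 3.0543e+04 -6.0000e-01]
[522.19  62.29 533.08  68.54   1.56] 27.05
```

```bash
python3 - <<'E'
from job import *
z=np.load("/tmp/pl2.npz");M=z["M"];release(M)
f=ctrl.grab_frame("wrist");x=inhand([523,62.5,0,69,np.pi/2],0,f);print(x.round(2),ctrl.current_clock())
c=np.array(ctrl.current_ee_pos());ctrl.move_l(list(c+Z*60),velocity=200)
j=ctrl.ik([450,329,215],[np.pi,0,0]);print(np.round(j,2))
ctrl.goto([450,329,215],[np.pi,0,0])
f=ctrl.grab_frame("wrist");cv2.imwrite("pics/w7.png",f["img"]);P=cloud(f)
m=(np.hypot(P[...,0]-487,P[...,1]-329)<40)&(P[...,2]>93)&(P[...,2]<104);m[300:]=0
s=P[m];print(len(s),s.mean(0).round(1),s.min(0).round(1),s.max(0).round(1),ctrl.current_clock())
E
```

```text
inhand n 3213 err 0.36 dpos [ 0.2  0.5 -1.1] dyaw,dtilt deg [-3.03812e+04 -3.30000e+00]
[ 523.19   63.   -530.25   67.93    1.51] 28.4667
[ 0.57 -0.03  1.38 -0.    1.79  2.14]
978 [490.9 335.1  96.2] [477.7 322.   93.3] [503.7 348.1  98.9] 30.825
```

View pics/w7.png

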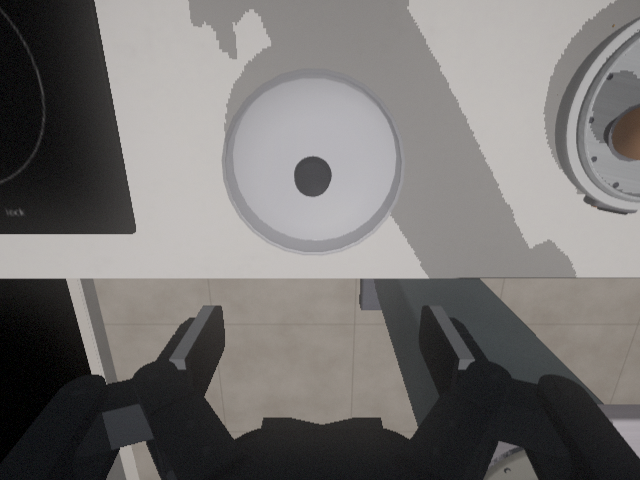

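Egg 2 is upright in cup 1 (0.5 mm off, 3° tilt). The knob is at pixel (313,176), centre (490.7,335.0), 26 mm across and 98.9 mm high as expected. Next I grip it, carry it over and lower it by force.

```bash
python3 - <<'E'
from job import *
k=np.array([490.7,335.0]);S=np.array([537.2,20.0]);r=[np.pi,0,0]
ctrl.move_l([*k,150],velocity=150);ctrl.move_l([*k,81],velocity=100)
ctrl.grasp(60);print("w",ctrl.current_width()*85,force().round(1))
ctrl.move_l([*k,130],velocity=120);print(force().round(1))
ctrl.move_l([*k,212],velocity=150);ctrl.move_l([*S,212],velocity=150);ctrl.sleep(.2)
f=ctrl.grab_frame("side");cv2.imwrite("pics/s2.png",cv2.resize(f["img"][100:300,200:400],(600,600)))
b=force();print("hover",b.round(1),ctrl.current_width()*85,ctrl.current_clock())
ctrl.move_l([*S,125],velocity=60);print((force()-b).round(1))
z=125
while z>109:
    z-=1;ctrl.move_l([*S,z],velocity=30);F=force()-b
    if F[2]>1.5 or np.hypot(*F[:2])>3:print(z,F.round(1))
    if F[2]>3 or np.hypot(*F[:2])>8: break
print("end",z,F.round(1),ctrl.current_clock())
f=ctrl.grab_frame("side");cv2.imwrite("pics/s3.png",cv2.resize(f["img"][100:300,200:400],(600,600)))
E
```

```text
w 24.596945465591894 [-0.3  0.7  3.4]
[ 0.2  0.2 -2.2]
hover [-0.5  0.8 -3. ] 24.56372767217903 36.7
[ 0.2 -1.5  1.3]
113 [-2.1 -1.6  6.5]
end 113 [-2.1 -1.6  6.5] 41.3
```

View pics/s3.png

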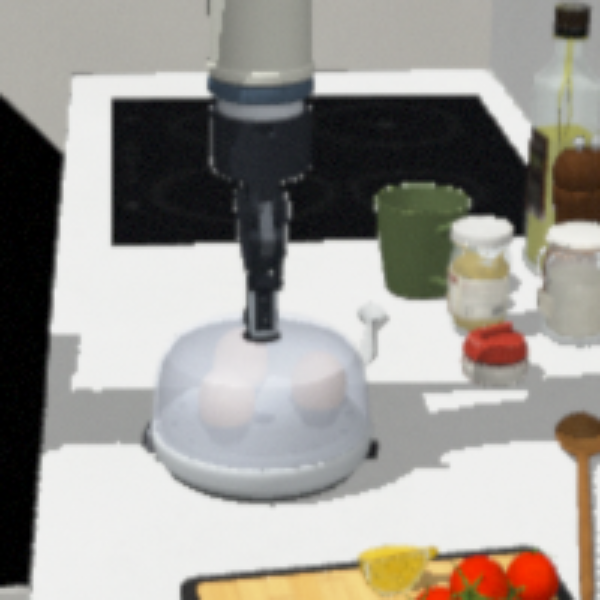

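Contact came exactly at the seated height (TCP 113 = 81+32), and the dome sits on the cooker with the upright eggs visible inside. I'll release, retreat and check.

```bash
python3 - <<'E'
from job import *
ctrl.gripper_open();ctrl.sleep(.2);c=np.array(ctrl.current_ee_pos())
ctrl.move_l(list(c+Z*60),velocity=100);ctrl.move_l([495,20,250],velocity=150);ctrl.sleep(.3)
f=ctrl.grab_frame("wrist");cv2.imwrite("pics/w8.png",f["img"]);P=cloud(f)
m=(np.hypot(P[...,0]-537,P[...,1]-20)<40)&(P[...,2]>124)&(P[...,2]<138);m[300:]=0
s=P[m];print("knob",len(s),s.min(0).round(1),s.max(0).round(1),((s.min(0)+s.max(0))/2).round(1))
r=np.hypot(P[...,0]-537.2,P[...,1]-20)
m=(r>35)&(r<75)&(P[...,2]>90);m[300:]=0;q=P[m]
A=np.c_[q[:,:2]-[537.2,20],np.ones(len(q)),((q[:,:2]-[537.2,20])**2).sum(1)];print("dome slope",len(q),np.linalg.lstsq(A,q[:,2],rcond=None)[0].round(4),ctrl.current_clock())
E
```

```text
knob 971 [523.7   5.6 124.1] [550.4  31.9 130.8] [537.   18.7 127.4]
dome slope 18538 [-3.30000e-03 -7.70000e-03  1.11104e+02 -2.70000e-03] 44.0
```

View pics/w8.png

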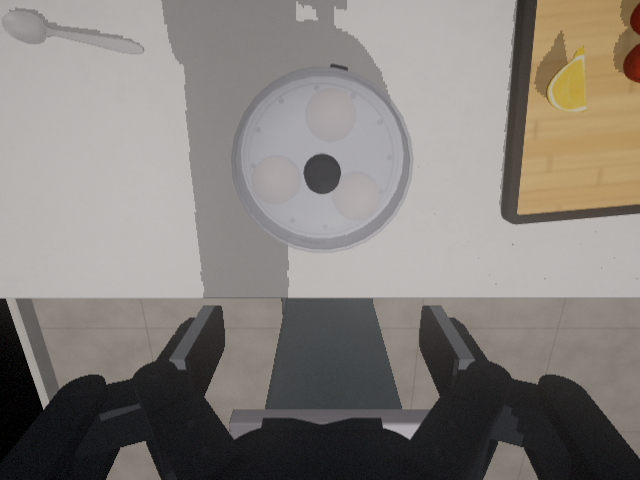

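The dome is seated: the knob top rose 31.9 mm (ledge height is 32), it is 1.3 mm off-centre, tilt is under 0.01 rad, and three eggs are visible beneath it. Handing in.

```bash
python3 -c "
from bench import ctrl
ctrl.sign_off()"
```

```text
the job is handed in; nothing more can be done
```

The job is done and handed in at about 44 s of the 72 s allowed; sign-off reports no verdict. I stood both eggs blunt end up in the empty cups and put the dome on its ledge.

- **Eggs:** After release, camera fits put the two eggs 0.3 and 0.5 mm off their cup centres. They were tilted about 1° and 3°, with origins about 68 mm high. That is 1 mm below the stated 69 mm, within the camera's 2 mm calibration error.
- **Forces:** The highest contact forces I read while seating the eggs were about 5–7 N vertically. I gripped the eggs at 30 N.
- **Dome:** The knob top rose 31.9 mm, against a ledge height of 32 mm. It sits 1.3 mm off-centre and tilts less than 0.01 rad. All three eggs are visible standing under it.
- **Disagreements:** For the first egg, correcting its position in the gripper from the camera put it about 2–3 mm off the cup's centre. I fixed this by following the contact force until it seated. Its centring loop stopped at its 8-step limit with a few newtons of side force left, but the egg was upright and centred after release. For the second egg I used the predicted position, which needed only about 1 mm of correction.
- **Bystanders:** The lemon wedge looks undisturbed in the last picture. I did not measure the wedge, the timer or the egg already in the cooker again at the end.

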